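# Lock the well-plate carriage of a shaker with a hammer-head nut

### The arm

A 6-joint arm with a two-finger parallel gripper is mounted at the origin on the work surface. World frame = base frame: x ahead of the robot, y to its left, z up, the work surface at z = 0. Lengths are in m, angles in rad, forces in N, time in s.
With the tool pointing down it reaches from about 0.4 to 0.825 m from the base axis. Payload 7 kg.
Tool frame: the origin (TCP) lies midway between the tips of the shut fingers; the grasp point (between the pads) lies 19 mm behind it (arm.hold_point_z is the distance from the TCP to the grasp point, in m); z points along the fingers, x is the direction in which the jaws open and shut, and the axes are right-handed (so a half turn about z gives the same grasp; the last joint's range is limited). The gripper opens to 88 mm and grips with 3 to 60 N. Pads are 19 mm wide; open, the fingers measure 130 mm over their backs; the gripper's body (78 mm by 193 mm) begins 47 mm behind the grasp point.
Start: joints at [1.578, 0.359, 0.012, 0, -1.224, -0.288], TCP at [0.187, 0.649, 0.227] pointing down, gripper open.
Joint ranges: [-3.07, 3.07], [-1.43, 2.12], [-1.02, 1.25], [-3.03, 1.67], [-3.05, -0], [-3.03, 3.03]. Speed limits (rad/s): [2.39, 2.39, 3.01, 3.14, 3.14, 3.14].

### API

Orientations are given as [roll, pitch, yaw] about the fixed x, y, z axes, in that order (R = Rz(yaw) Ry(pitch) Rx(roll)).
In Python, from station import readout, viewer, job, arm gives the robot as it stands.
- The arm moves only by the tool apply_moves, never from a script. Its argument "deltas" is text: rows parted by semicolons, each of 4 numbers parted by spaces: the shift along the tool's x, y, z in cm, then the turn about the tool's z in rad. A call has 1 to 10 rows; each row shifts and turns the commanded pose from where the row before left it, along the tool's axes as they then stand; what a row does not reach is not made up. A row lasts 1/8 s, in which the tool goes at most 62.5 mm and 10.7 degrees, less where a joint would pass 70% of its speed; a pose out of reach is approached as far as the arm can. A call is refused whole if a number of a shift passes 6.25 or a number of a turn 0.188, either way. A call with a gripper value outside its range is refused whole. "gripper" is the closure, from -1 (fully open) to 1 (shut), so that 0 is half open, set as the call begins (left out, the last holds). The fingers move at their own pace and stop on an object; "squeeze" is the grip in N (left out, the last holds). Time passes only in rows, so rows that do not move let the fingers close. It gives the time, the measured TCP pose, the force and the opening at its end, in the units of the state.
- readout.get_state(): the state, without advancing time (a new reading comes with each control period).
- viewer.grab_frame(name): name is "side" or "top" or "wrist"; returns a dict with "image" (480x640x3 uint8, red, green, blue), "camera_matrix" (3x3 intrinsics, pixels), "cam_to_world" (4x4, takes a point from camera to world coordinates). Camera axes: x right, y up, looking along -z (the intrinsics and any distortion apply to the point x, -y, -z); pixel columns grow to the right and rows downward; lengths in m; the calibration is good to about 2 mm. A picture is of the moment at which its call begins. There is no depth.
- job.job_done(): hands the job in, once; it reports no verdict.
Trained networks look in the newest picture that a camera, given by its name, has taken for a name from the list of things; names that differ only in an ending like _2 or _b are one class to them, and where a whole thing is asked for, a point or a joint stands for the part that bears it (a point fixed in the world has none). Each returns a list of dicts, best first, with "conf" (0 to 1); they miss things now and then, are a little off and sometimes report something else, mostly with a low value. They report only what shows in the picture. A call takes as long as a camera call. They do not tell look-alikes from the thing itself.
- viewer.silhouettes(camera, query): "region" (480x640 bool, what is visible of it) and "extent" ([left, top, width, height] in pixels, round what is visible of it).
The state is a dict: "t": time; "q": joint angles; "qd": joint speeds; "joint_efforts": joint torques, N m; "eef_pos": TCP position; "ee_rot": TCP orientation; "force": force on the tool from outside, world axes, zero at the start; "moment": the same for the moment, N m; "width": finger opening in m.
Only numpy, scipy, OpenCV 4.12 (cv2) and the standard library are available. Lean on these libraries where they do the work, as an engineer would, in place of code of your own. Each camera call takes 0.05 s, during which the arm holds its last target.

### The job

Take the hammer-head nut (the one with the bar grip) from its holder and put its head into the slot of the rail on the shaker, in front of the carriage. Slide the nut along the slot so that it pushes the plate carriage fully home, then press it down and give it a quarter turn so that its head catches under the lips and it keeps the carriage home when you let go. Be gentle: feel your way, never press or pull on the shaker through the nut with more than 50 N, and leave the other things on the bench where they are.

Things in the scene. Friction and masses are not known exactly. Their poses are not given: they have to be found in the camera images.
- shaker: (All sizes in mm.) Laboratory orbital shaker, fixed: white base, aluminium platform 220 x 300 (x, y), its top 85 above the bench. Origin on the bench under the platform's centre, z up. An aluminium slotted rail 52 wide, 290 long runs along its y axis (y -145 to +145), flat top 110 above the bench. The slot is open from above for y = -130 to -25; beyond, the carriage lies over it.
- slot (a point): Nominal slot line at rail-top height, 70 to the -y side of the shaker's centre; axes as the shaker. Slot 15 wide along y between lips 5 thick; channel below 44 wide, 17 deep. The rail is screwed on through long holes: its true centre line is parallel to y but up to 11 to either side (x) of this point. That differs every time and is not measured: find it by feel or sight. The rail does not give.
- carriage (a joint): Sliding carriage with a 24-well plate on the shaker: metres moved along the shaker's +y. 0 = out (start), 0.015 = fully home on its hard stop. Its spring pushes back towards -y with 3.2 N at 0 and 4.4 N at home.
- jaw (a point): Middle of the carriage's pushing face, a dark steel block 56 wide (x) and 42 long; the face looks to the shaker's -y and spans 1.5 to 13.5 above the rail top. The point is 5 above the rail top, 5 to the -y side of the shaker's centre at the start; axes as the shaker. Behind the block is the tray with the plate, its top 25.5 above the rail top.
- nut_mid (a point): Hammer-head nut, about 160 g (20 % either way), 80 tall, upright in a pocket of the holder, underside 20 above the bench. Point on its axis 40 above its underside; z up, x along head and grip bar. From below: steel head 30 (x) x 12 (y) x 7 high, shank 10 across, sprung steel collar 36 across, black hub 18 across, black grip bar 36 (x) x 14 (y), 47 to 80 above the underside.
- nut_grip (a point): Middle of the nut's grip bar, 63 above its underside: grip here across y. Axes as the nut.
- collar (a joint): The nut's round collar, 5 thick, underside 10 above the nut's underside at 0; reads metres it is pushed up the shank, to 0.007 (solid). Spring: 6 N to start, 1 N more per mm. With it just resting on the rail the head is still 2 inside the lips and cannot turn; pressed 3 to 6 further the head turns freely below them, either way. After a quarter turn let go while pressed: the spring clamps it up to the lips.
- holder: Grey plastic block 180 x 70 x 30 (x, y, z) fixed to the bench, origin under its centre. Two pockets in its top, 34 (x) x 16 (y), 18 deep, at x = -45 and +45; one holds the hammer-head nut, the other a screw with a round knob.
- spare_mid (a point): The other occupant of the holder: a screw with a round black knob 40 across, 74 tall, not needed. Point on its axis, 40 above its underside.
- plate: Bystander: a second 24-well plate, clear on blue, 128 x 86 x 18, lying loose on the bench; origin under its centre.
- dishes: Bystander: a stack of three clear round dishes, 90 across, 42 high; origin under its centre.
- tipbox: Bystander: a blue box of pipette tips, 120 x 82 x 55 high; origin under its centre.
- beaker: Bystander: a small glass beaker, 72 across, 85 high; origin under its centre.
- bottle: Bystander: an amber bottle with a blue cap, 70 across, 150 high; origin under its centre.
- marker: Bystander: a marker pen lying on the bench, 127 long, 14 thick; origin under its middle.
Mind the look-alikes: they are no part of the job. Leave any green or pink look-alike of the part that bears nut_mid alone.

How it is judged:
By the outcome, as a careful person would: the job done as asked, in the order asked, and still so for the second after the job is handed in, with the robot touching nothing.
It also fails if it takes over 58 s, if anything falls off the work surface, if the arm or the gripper's body presses on something with over 40 N, if the wrist force passes 120 N, or if a joint passes its speed limit or range.

## Working session

There is one attempt and no reset: what is moved stays moved. The work goes in short steps, Python scripts to look and compute and a tool call to move; the robot and the scene stay as the last step left them, time stands still between calls to the robot, and variables do not carry over. Pictures are saved under pics/ and viewed, and the job is handed in when it is done.

Besides the shell and the picture viewer there is one more tool, called after "Emit:" as a command line: name --argument value ..., lists and objects as JSON in quotes. apply_moves: Moves the arm, as the interface text tells. Its arguments: {"type":"object","properties":{"deltas":{"type":"string"},"gripper":{"type":"number"},"squeeze":{"type":"number"}},"required":["deltas"]}

```bash
ls; mkdir -p pics; cat > h.py <<'E'
from station import readout, viewer, job, arm
import numpy as np, cv2
def grab(n,f=None):
    d=viewer.grab_frame(n)
    if f: cv2.imwrite('pics/'+f,cv2.cvtColor(d['image'],cv2.COLOR_RGB2BGR))
    return d
def px2plane(d,u,v,z):
    K=np.array(d['camera_matrix']);T=np.array(d['cam_to_world'])
    r=np.linalg.inv(K)@np.array([u,v,1.]);r=T[:3,:3]@np.array([r[0],-r[1],-r[2]])
    o=T[:3,3];return o+r*(z-o[2])/r[2]
def w2px(d,p):
    K=np.array(d['camera_matrix']);T=np.array(d['cam_to_world'])
    c=T[:3,:3].T@(np.array(p)-T[:3,3]);q=K@np.array([c[0],-c[1],-c[2]]);return q[:2]/q[2]
E
python3 - <<'E'
from h import *
for n in ['side','top','wrist']:
    d=grab(n,n+'1.png');print(n,np.round(d['cam_to_world'],3).tolist(),np.round(d['camera_matrix'],1).tolist(),[k for k in d])
s=readout.get_state();print(s)
E
```

```text
pics
side [[0.925, 0.23, -0.304, 0.099], [-0.381, 0.56, -0.736, -1.009], [0.001, 0.796, 0.605, 0.939], [0.0, 0.0, 0.0, 1.0]] [[573.1, 0.0, 310.7], [0.0, 573.1, 239.3], [0.0, 0.0, 1.0]] ['image', 'camera_matrix', 'cam_to_world']
top [[-0.014, 0.995, -0.103, 0.417], [-1.0, -0.013, 0.011, 0.012], [0.01, 0.103, 0.995, 1.208], [0.0, 0.0, 0.0, 1.0]] [[441.6, 0.0, 316.8], [0.0, 441.6, 228.2], [0.0, 0.0, 1.0]] ['image', 'camera_matrix', 'cam_to_world']
wrist [[-0.277, 0.926, 0.255, 0.256], [-0.961, -0.268, -0.072, 0.627], [0.001, -0.265, 0.964, 0.384], [0.0, 0.0, 0.0, 1.0]] [[349.0, 0.0, 315.1], [0.0, 349.0, 239.2], [0.0, 0.0, 1.0]] ['image', 'camera_matrix', 'cam_to_world']
{'t': 0.15, 'q': array([ 1.57810427e+00,  3.59205632e-01,  1.12656966e-02, -2.45796051e-04,
       -1.22410958e+00, -2.88111556e-01]), 'qd': array([-2.70905573e-04, -2.79275377e-03,  3.97510239e-03,  1.78159017e-03,
       -7.88921038e-06,  2.66807723e-03]), 'joint_efforts': array([-1.93002074e-03, -5.83277750e+01,  2.93291348e+01,  7.00124145e+00,
        8.78559920e-03, -1.09766602e-04]), 'eef_pos': array([0.18698067, 0.64819452, 0.22584875]), 'ee_rot': array([-3.14145811e+00, -1.26719588e-03, -1.85168369e+00]), 'force': array([-0.15245791,  0.28076057,  0.29345591]), 'moment': array([ 0.0136798 ,  0.0123082 , -0.00634407]), 'width': 0.08800153092053453}
```

View pics/side1.png

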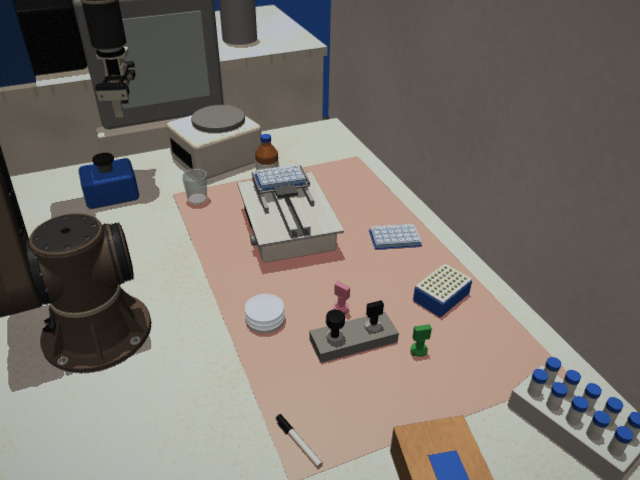

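View pics/top1.png

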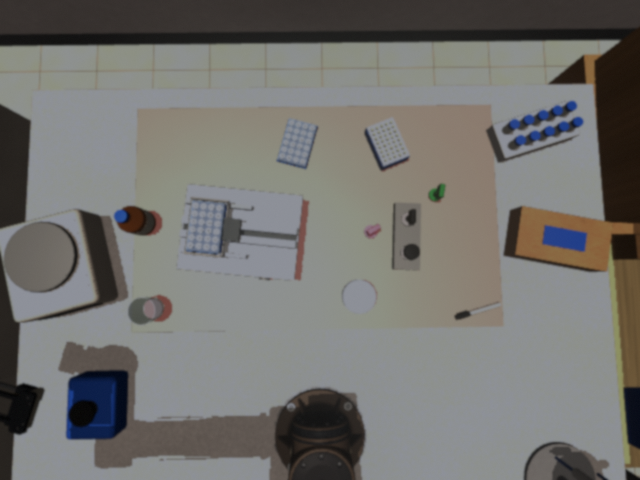

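View pics/wrist1.png

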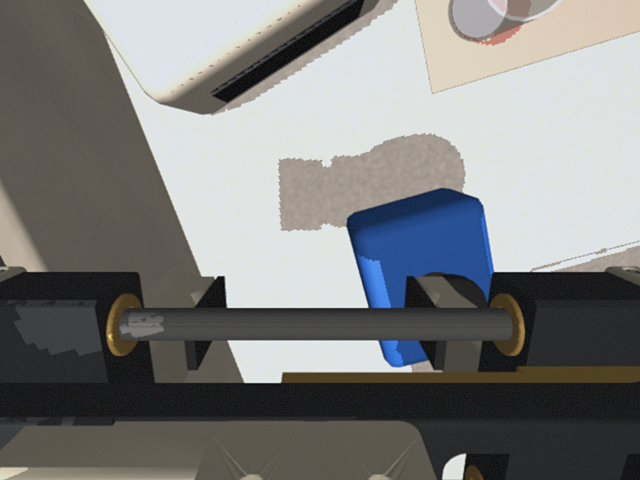

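```bash
python3 - <<'E'
from h import *
for n in ['side','top']:
    d=grab(n)
    for q,z in [('shaker',.11),('slot',.11),('carriage',.12),('nut_mid',.08),('holder',.03),('spare_mid',.08)]:
        for r in viewer.silhouettes(n,q)[:3]:
            m=r['region'];ys,xs=np.nonzero(m)
            (c,wh,a)=cv2.minAreaRect(np.stack([xs,ys],1).astype(np.float32))
            print(n,q,round(r['conf'],2),r['extent'],m.sum(),np.round(c),np.round(px2plane(d,c[0],c[1],z),3),round(a))
    im=cv2.cvtColor(d['image'],cv2.COLOR_RGB2BGR)
    if n=='side': crops=[(300,270,140,105),(230,150,130,110)]
    else: crops=[(350,180,110,100),(170,175,145,110)]
    out=[cv2.resize(im[y:y+h,x:x+w],(400,int(400*h/w)),interpolation=3) for x,y,w,h in crops]
    H=max(o.shape[0] for o in out);out=[cv2.copyMakeBorder(o,0,H-o.shape[0],0,0,0) for o in out]
    cv2.imwrite(f'pics/crop_{n}.png',np.hstack(out))
E
```

```text
side shaker 0.7 [237.1, 165.7, 107.5, 97.6] 7449 [291. 210.] [0.515 0.134 0.11 ] 78
side slot 0.76 [238.5, 165.6, 106.3, 97.3] 7316 [291. 211.] [0.515 0.13  0.11 ] 78
side nut_mid 0.97 [366.9, 298.4, 19.3, 34.9] 397 [374. 316.] [ 0.553 -0.261  0.08 ] 3
side nut_mid 0.97 [411.7, 325.3, 18.1, 31.2] 481 [420. 340.] [ 0.606 -0.357  0.08 ] 11
side nut_mid 0.72 [336.5, 283.3, 16.5, 27.0] 386 [342. 298.] [ 0.513 -0.183  0.08 ] 90
side holder 0.96 [309.3, 314.6, 89.9, 49.7] 2292 [354. 336.] [ 0.51  -0.256  0.03 ] 75
side spare_mid 0.91 [326.9, 309.8, 18.6, 34.8] 479 [335. 326.] [ 0.464 -0.256  0.08 ] 90
side spare_mid 0.35 [236.8, 165.7, 105.9, 94.9] 7215 [291. 211.] [0.529 0.172 0.08 ] 77
top shaker 0.59 [173.7, 181.5, 130.7, 100.6] 10110 [239. 233.] [0.522 0.194 0.11 ] 6
top slot 0.82 [175.3, 183.7, 127.6, 96.8] 10165 [239. 232.] [0.523 0.194 0.11 ] 7
top carriage 0.59 [183.8, 197.6, 57.3, 60.1] 2553 [213. 228.] [0.534 0.256 0.12 ] 6
top nut_mid 0.77 [398.9, 211.1, 18.3, 12.5] 194 [408. 219.] [ 0.555 -0.236  0.08 ] 69
top nut_mid 0.73 [363.1, 227.9, 17.3, 14.4] 165 [372. 232.] [ 0.524 -0.141  0.08 ] 90
top nut_mid 0.62 [175.9, 186.1, 128.1, 93.7] 10084 [239. 232.] [0.526 0.2   0.08 ] 6
top holder 0.76 [391.7, 200.9, 26.3, 68.9] 1548 [406. 236.] [ 0.515 -0.239  0.03 ] 90
top spare_mid 0.74 [401.2, 244.2, 16.6, 17.0] 275 [410. 252.] [ 0.47  -0.237  0.08 ] 90
top spare_mid 0.44 [279.0, 120.0, 38.6, 48.3] 1405 [296. 143.] [0.759 0.049 0.08 ] 15
top spare_mid 0.4 [177.2, 180.7, 126.4, 99.8] 10079 [239. 232.] [0.526 0.198 0.08 ] 7
```

View pics/crop_side.png

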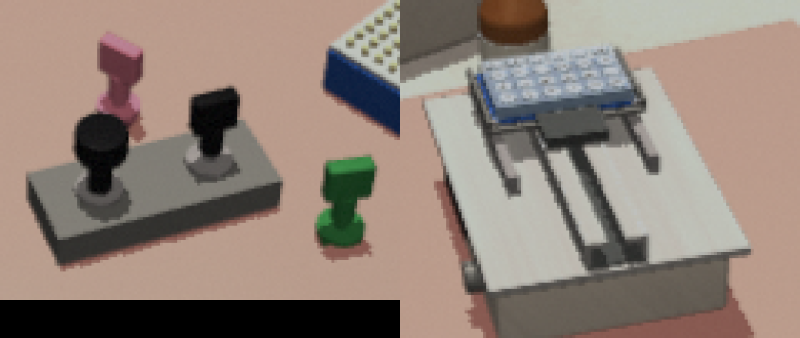

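View pics/crop_top.png

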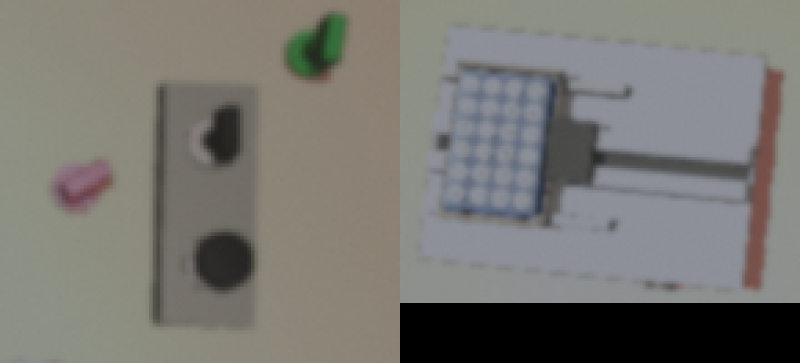

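```bash
python3 - <<'E'
from h import *
s=grab('side');t=grab('top')
print(px2plane(s,374.9,309.2,.083),px2plane(t,412.5,216.6,.09))
for c in [(158,85),(256,86),(155,324),(255,326)]:
    print(px2plane(t,350+c[0]*.275,180+c[1]*.275,.03))
print('spare',px2plane(t,350+225*.275,180+260*.275,.094))
print('shaker')
for c in [(450,25),(768,57),(420,260),(745,288)]:
    print(px2plane(t,170+(c[0]-400)*.3625,175+c[1]*.3625,.085))
for c in [(597,158),(750,172)]:
    print('slot',px2plane(t,170+(c[0]-400)*.3625,175+c[1]*.3625,.105))
for c in [(576,112),(562,140),(591,262),(635,262)]:
    print('side slot',c,px2plane(s,230+(c[0]-400)*.325,150+c[1]*.325,.11))
E
```

```text
[ 0.56197937 -0.246183    0.083     ] [ 0.55982449 -0.2459906   0.09      ]
[ 0.60416277 -0.20953985  0.03      ]
[ 0.60249473 -0.28254321  0.03      ]
[ 0.42730919 -0.20166314  0.03      ]
[ 0.42482103 -0.27498255  0.03      ]
spare [ 0.47039085 -0.24023134  0.094     ]
shaker
[0.65240562 0.3292412  0.085     ]
[0.6184495  0.03260109 0.085     ]
[0.43411479 0.35316675 0.085     ]
[0.40440675 0.05601804 0.085     ]
slot [0.52385338 0.188529   0.105     ]
slot [0.50924633 0.04974754 0.105     ]
side slot (576, 112) [0.54724451 0.2448145  0.11      ]
side slot (562, 140) [0.52006669 0.20671957 0.11      ]
side slot (591, 262) [0.48039763 0.03270937 0.11      ]
side slot (635, 262) [0.51235103 0.01960152 0.11      ]
```

Emit:
apply_moves --deltas "0 0 0 -0.12; 0 0 0 -0.117; 5.1 -2.42 0 0; 5.1 -2.42 0 0; 5.1 -2.42 0 0; 5.1 -2.42 0 0; 5.1 -2.42 0 0; 5.1 -2.42 0 0; 5.1 -2.42 0 0; 5.1 -2.42 0 0" --gripper -1

```text
t: 2.2
eef_pos: [0.363, 0.2309, 0.227]
ee_rot: [-3.141, 0.001, -1.614]
force: [1.8, -0.1, -0.6]
width: 0.0878
```

Emit:
apply_moves --deltas "5.1 -2.42 0 0; 5.1 -2.42 0 0; 5.1 -2.42 0 0; 5.1 -2.42 0 0; 5.1 -2.42 0 0; 5.1 -2.42 0 0; 5.1 -2.42 0 0; 5.1 -2.42 0 0; 5.1 -2.42 0 0; 0 0 0 0"

```text
t: 3.45
eef_pos: [0.5606, -0.2389, 0.2253]
ee_rot: [3.14, -0.0, -1.619]
force: [-0.4, 0.3, 0.1]
width: 0.0876
```

```bash
python3 - <<'E'
from h import *
d=grab('wrist','w2.png');print(np.round(d['cam_to_world'],3).tolist())
for r in viewer.silhouettes('wrist','nut_mid')[:3]: print(r['conf'],r['extent'])
s=readout.get_state();print(s['t'],s['eef_pos'],s['ee_rot'],s['q'],s['force'])
E
```

```text
[[-0.048, 0.963, 0.267, 0.632], [-0.999, -0.046, -0.012, -0.244], [0.0, -0.267, 0.964, 0.383], [0.0, 0.0, 0.0, 1.0]]
0.97 [303.3, 196.0, 35.4, 55.0]
0.8 [200.8, 224.8, 46.3, 54.5]
0.55 [383.9, 115.6, 44.5, 45.1]
3.55 [ 0.55978059 -0.23622081  0.22592865] [ 3.14048928e+00  2.19176078e-04 -1.61633429e+00] [-7.82656244e-02  2.49903936e-01 -1.43485135e-01 -1.97993640e-04
 -1.17851722e+00  1.60359991e+00] [-0.74749607  0.32660463 -0.22604008]
```

View pics/w2.png

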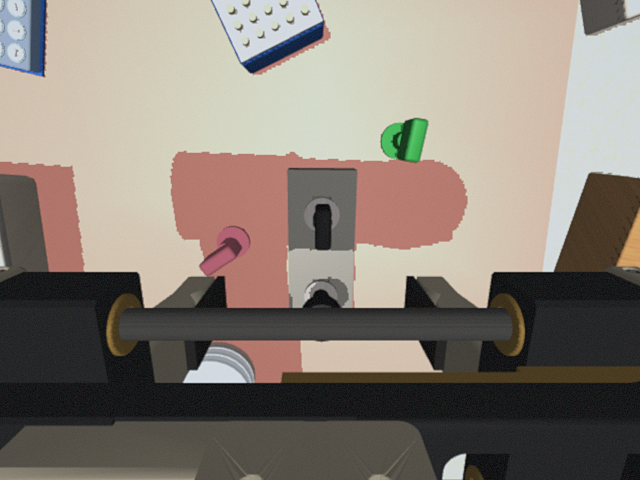

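```bash
python3 - <<'E'
from h import *
d=grab('wrist');im=cv2.cvtColor(d['image'],cv2.COLOR_RGB2BGR)
cv2.imwrite('pics/w2c.png',cv2.resize(im[160:310,260:400],(746,800),interpolation=3)[:600])
for i in range(3):
  s=readout.get_state();print(s['t'],s['eef_pos'],s['ee_rot'])
  grab('wrist')
# predicted px of hold point column
print([w2px(d,s['eef_pos']+np.array([0,0,-.226+z])) for z in (.035,.1)])
E
```

```text
3.6 [ 0.55975708 -0.23546474  0.22635873] [ 3.14113973e+00  2.12499431e-04 -1.61507541e+00]
3.65 [ 0.55980613 -0.23501176  0.2266742 ] [-3.14159110e+00  1.44178131e-04 -1.61411787e+00]
3.7 [ 0.55993883 -0.23472919  0.22696021] [-3.14108588e+00  6.29163663e-05 -1.61346089e+00]
[array([312.22809226, 215.87879552]), array([311.58602119, 231.60733673])]
```

View pics/w2c.png

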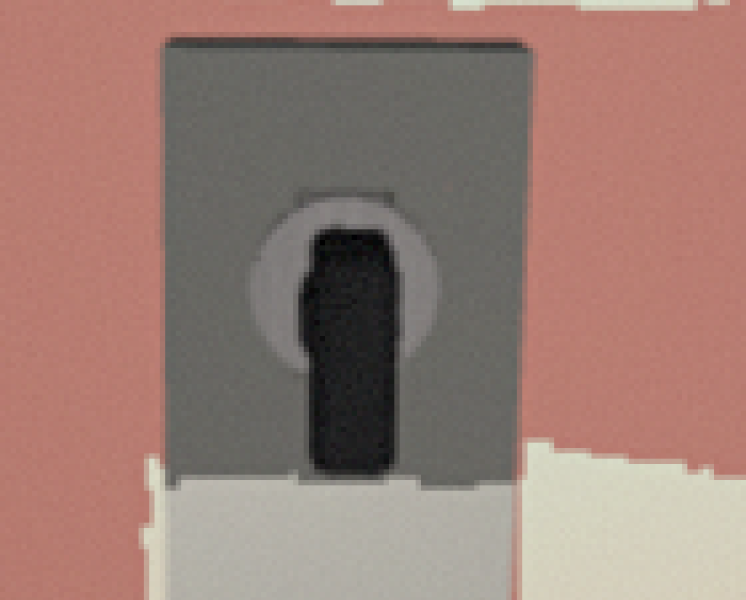

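```bash
python3 - <<'E'
from h import *
d=grab('wrist')
f=lambda x,y,z:print((x,y),np.round(px2plane(d,260+x/5.333,160+y/5.333,z),4))
f(345,285,.035); f(352,472,.1); f(352,255,.1);f(349,480,.1)
f(165,45,.03);f(527,45,.03)
f(346,195,.03) # pocket far edge
s=readout.get_state();print(s['t'],s['eef_pos'],s['ee_rot'])
E
```

```text
(345, 285) [ 0.5621 -0.246   0.035 ]
(352, 472) [ 0.5445 -0.2448  0.1   ]
(352, 255) [ 0.5796 -0.2459  0.1   ]
(349, 480) [ 0.5432 -0.2442  0.1   ]
(165, 45) [ 0.6082 -0.214   0.03  ]
(527, 45) [ 0.6053 -0.2817  0.03  ]
(346, 195) [ 0.5786 -0.2469  0.03  ]
3.8 [ 0.56009627 -0.23459398  0.22715914] [-3.14069627e+00  4.48315502e-05 -1.61305811e+00]
```

Emit:
apply_moves --deltas "1.1 -0.25 3 0; 0 0 4 0; 0 0 4 0; 0 0 3.3 0; 0 0 2 0; 0 0 0 0; 0 0 0 0" --gripper -0.3

```text
t: 4.68
eef_pos: [0.563, -0.2465, 0.0648]
ee_rot: [-3.14, -0.0, -1.614]
force: [1.4, 0.0, 0.2]
width: 0.0566
```

```bash
python3 - <<'E'
from h import *
d=grab('wrist','w3.png')
s=readout.get_state();print(s['t'],s['eef_pos'],s['ee_rot'],s['force'],s['width'])
E
```

```text
4.725 [ 0.56309293 -0.24655016  0.06505937] [-3.13942236e+00 -3.80830633e-04 -1.61375035e+00] [-1.06465691  1.29770329 -0.43157991] 0.056988614922373886
```

View pics/w3.png

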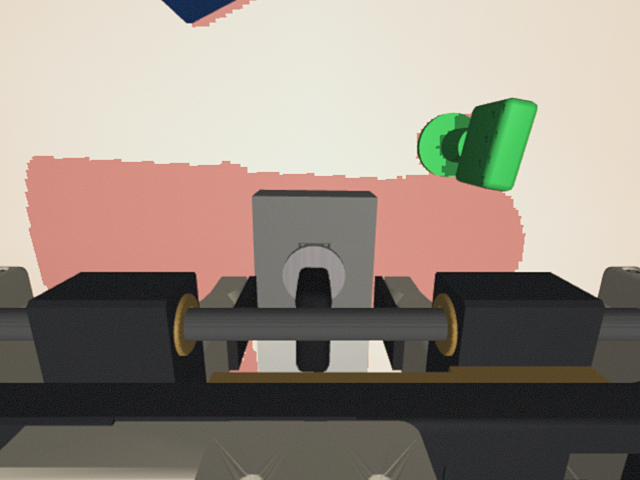

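Emit:
apply_moves --deltas "0 0 0 0; 0 0 0 0; 0 0 0 0; 0 0 0 0; 0 0 0 0" --gripper 1 --squeeze 35

```text
t: 5.35
eef_pos: [0.5622, -0.2467, 0.0636]
ee_rot: [-3.141, 0.0, -1.615]
force: [0.2, 0.3, 0.9]
width: 0.0159
```

```bash
python3 - <<'E'
from h import *
s=readout.get_state();print(s['t'],s['eef_pos'],s['ee_rot'],s['force'],s['moment'],s['width'])
E
```

```text
5.35 [ 0.56218331 -0.24669228  0.06359674] [-3.14149112e+00  7.78730240e-05 -1.61460555e+00] [0.16707785 0.31386041 0.9476931 ] [ 0.25264607  0.03751586 -0.02714188] 0.015926947583361203
```

Emit:
apply_moves --deltas "0 0 0 0; 0 0 -0.8 0; 0 0 -1.2 0; 0 0 -3 0; 0 0 -4 0; 0 0 -4 0; 0 0 -3 0; 0 0 0 0; 0 0 0 0"

```text
t: 6.48
eef_pos: [0.5616, -0.2465, 0.2234]
ee_rot: [3.141, 0.0, -1.615]
force: [-0.2, -0.2, -2.4]
width: 0.0157
```

```bash
python3 - <<'E'
from h import *
d=grab('wrist','w4.png')
s=readout.get_state();print(s['t'],s['eef_pos'],s['ee_rot'],s['force'],s['moment'],s['width'])
E
```

```text
6.525 [ 0.56142883 -0.24652665  0.22280752] [ 3.14025375e+00  5.39452182e-04 -1.61484549e+00] [ 0.21569523  0.5085087  -2.5270704 ] [-0.028541  -0.0059272  0.0003052] 0.015808167112926475
```

View pics/w4.png

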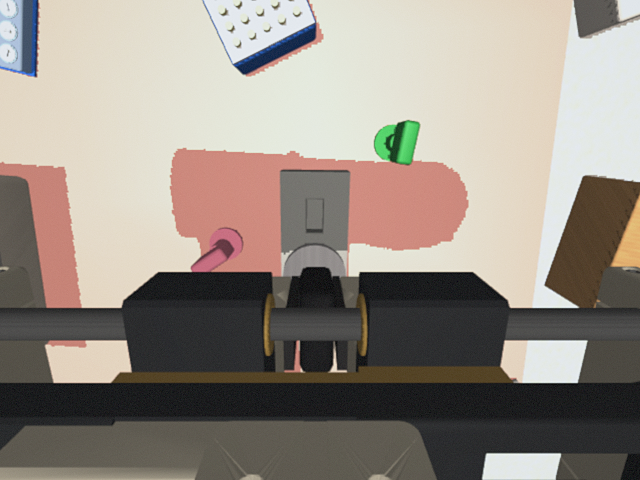

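Emit:
apply_moves --deltas "0 0 0 0.182; 0 0 0 0.182; 0 0 0 0.182; 0 0 0 0.182; 0 0 0 0.182; 0 0 0 0.182; 0 0 0 0.182; 0 0 0 0.182; 0 0 0 0.178; 0 0 0 0"

```text
t: 7.78
eef_pos: [0.5616, -0.2466, 0.2223]
ee_rot: [3.141, -0.002, 3.036]
force: [-0.1, 0.7, -2.4]
width: 0.016
```

Emit:
apply_moves --deltas "1.16 5.2 0 0; 1.16 5.2 0 0; 1.16 5.2 0 0; 1.16 5.2 0 0; 1.16 5.2 0 0; 1.16 5.2 0 0; 1.16 5.2 0 0; 0 0 0 0; 0 0 0 0; 0 0 0 0"

```text
t: 9.02
eef_pos: [0.5202, 0.1229, 0.2233]
ee_rot: [-3.141, -0.0, 3.035]
force: [0.5, -0.6, -1.4]
width: 0.0157
```

```bash
python3 - <<'E'
from h import *
d=grab('wrist','w5.png');d=grab('side','s5.png')
im=cv2.cvtColor(d['image'],cv2.COLOR_RGB2BGR)
cv2.imwrite('pics/s5c.png',cv2.resize(im[130:280,210:370],(640,600),interpolation=3))
s=readout.get_state();print(s['t'],s['eef_pos'],s['ee_rot'],s['q'],s['force'],s['moment'],s['width'])
E
```

```text
9.125 [0.52034889 0.1228345  0.22346091] [-3.14144105e+00 -1.80740459e-04  3.03388730e+00] [ 5.98733007e-01  1.30040618e-01 -3.01281287e-01 -2.20118697e-06
 -1.13971032e+00 -7.06437428e-01] [-0.34774881 -0.47673412 -1.27752356] [ 0.08501177 -0.04231833  0.03978446] 0.016096643226360244
```

View pics/w5.png

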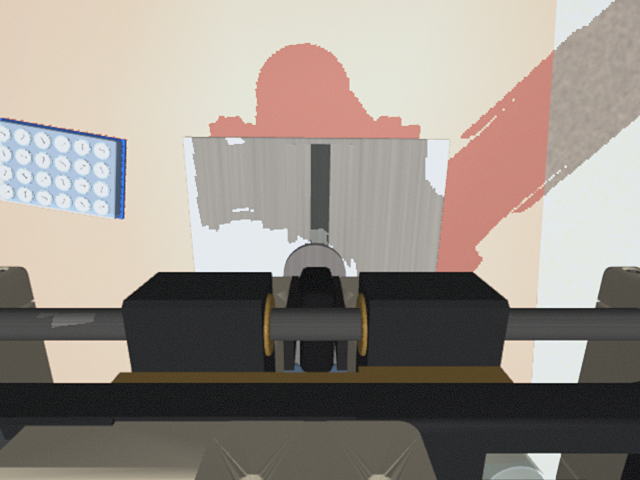

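View pics/s5c.png

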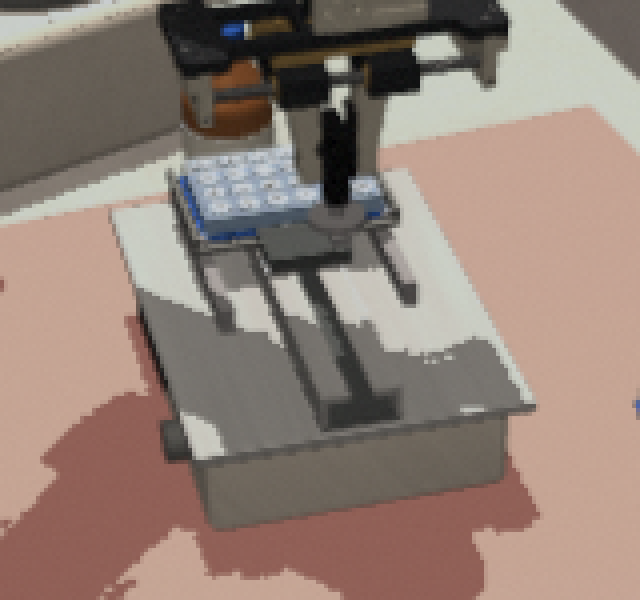

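```bash
python3 - <<'E'
from h import *
d=grab('wrist');g=cv2.cvtColor(d['image'],cv2.COLOR_RGB2GRAY).astype(float)
cv2.imwrite('pics/w5c.png',cv2.resize(cv2.cvtColor(d['image'],cv2.COLOR_RGB2BGR)[130:280,240:400],(640,600),interpolation=3))
P=[]
for v in range(150,232,8):
    row=g[v-1:v+2,290:350].mean(0)
    gr=np.gradient(row); a=np.argmin(gr)+290; b=np.argmax(gr)+290
    A,B=px2plane(d,a,v,.11),px2plane(d,b,v,.11);P.append((A+B)/2)
    print(v,a,b,np.round(A[:2],4),np.round(B[:2],4),round(np.linalg.norm(B-A)*1e3,1))
P=np.array(P);k=np.polyfit(P[:,1],P[:,0],1);print('x=',k,np.polyval(k,.1234),'yaw',-np.arctan(k[0]))
# platform corners
for u,v in [(184,138),(449,140),(195,272),(440,272)]: print(px2plane(d,u,v,.085))
E
```

```text
150 310 330 [0.5171 0.0549] [0.5021 0.0565] 15.1
158 310 330 [0.5178 0.0607] [0.5027 0.0624] 15.2
166 310 330 [0.5184 0.0666] [0.5033 0.0683] 15.2
174 310 330 [0.5191 0.0726] [0.5038 0.0743] 15.3
182 310 330 [0.5198 0.0787] [0.5044 0.0803] 15.4
190 310 329 [0.5204 0.0848] [0.5058 0.0864] 14.7
198 310 329 [0.5211 0.091 ] [0.5064 0.0926] 14.8
206 310 329 [0.5218 0.0973] [0.507  0.0989] 14.9
214 310 329 [0.5226 0.1036] [0.5076 0.1052] 15.0
222 310 329 [0.5233 0.11  ] [0.5082 0.1117] 15.1
230 323 329 [0.5137 0.1177] [0.5089 0.1182] 4.8
x= [0.07346541 0.506193  ] 0.5152586360940871 yaw -0.07333366787063711
[0.61860461 0.03485733 0.085     ]
[0.40380651 0.05964471 0.085     ]
[0.63276685 0.15036398 0.085     ]
[0.4125928  0.17412237 0.085     ]
```

View pics/w5c.png

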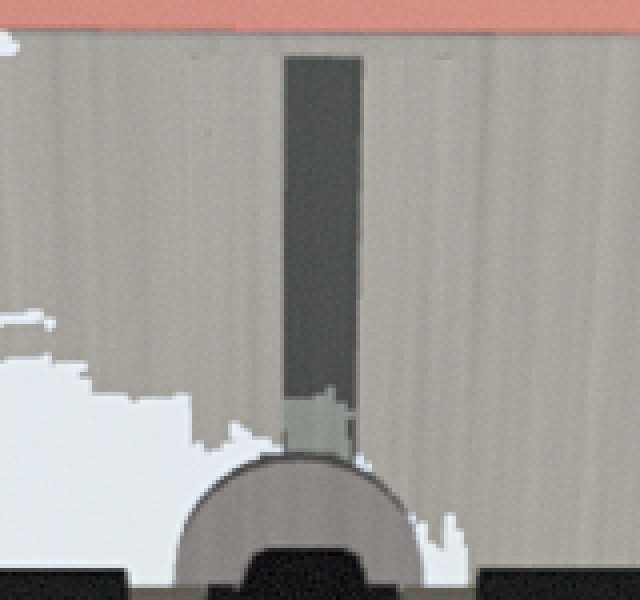

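```bash
python3 - <<'E'
from h import *
d=grab('wrist');s=readout.get_state();e=s['eef_pos'];psi=s['ee_rot'][2];print(s['t'],e,psi)
X=np.array([np.cos(psi),np.sin(psi)]);Y=np.array([np.sin(psi),-np.cos(psi)])
def t(u,v,z): p=px2plane(d,u,v,z)[:2]-e[:2];return np.round([p@X*1e3,p@Y*1e3],1)
print('tcp px at .1945',w2px(d,[e[0],e[1],.1945]))
for u in (240+177/4,240+424/4): print('collar edge',t(u,130+565/4,.1945))
for a,b,v in [(284,362,60),(284,356,350)]: print('slot',t(240+a/4,130+v/4,.11),t(240+b/4,130+v/4,.11))
E
```

```text
9.225 [0.52040233 0.12301606 0.22356691] 3.033680477686445
tcp px at .1945 [315.40930633 275.63829293]
collar edge [-17.8  -2.7]
collar edge [17.4 -2.7]
slot [ -3.3 -71.6] [ 11.3 -71.6]
slot [ -3.5 -16.1] [ 10.8 -16.1]
```

Emit:
apply_moves --deltas "0.37 0 1 0.004; 0 0 2 0; 0 0 2 0; 0 0 1.2 0; 0 0 0 0; 0 0 0 0; 0 0 0 0"

```text
t: 10.1
eef_pos: [0.517, 0.1245, 0.1623]
ee_rot: [3.141, 0.001, 3.031]
force: [0.4, -0.1, -1.5]
width: 0.0159
```

```bash
python3 - <<'E'
from h import *
d=grab('wrist','w6.png');s=readout.get_state();print(s['t'],s['eef_pos'],s['ee_rot'],s['force'],s['moment'])
cv2.imwrite('pics/w6c.png',cv2.resize(cv2.cvtColor(d['image'],cv2.COLOR_RGB2BGR)[130:280,240:400],(640,600),interpolation=3))
E
```

```text
10.15 [0.51692517 0.12442943 0.16221017] [3.14089232e+00 9.37485919e-04 3.03065246e+00] [-0.04341637  0.59686584 -1.60992842] [ 0.03923904 -0.08138169 -0.00333938]
```

View pics/w6c.png

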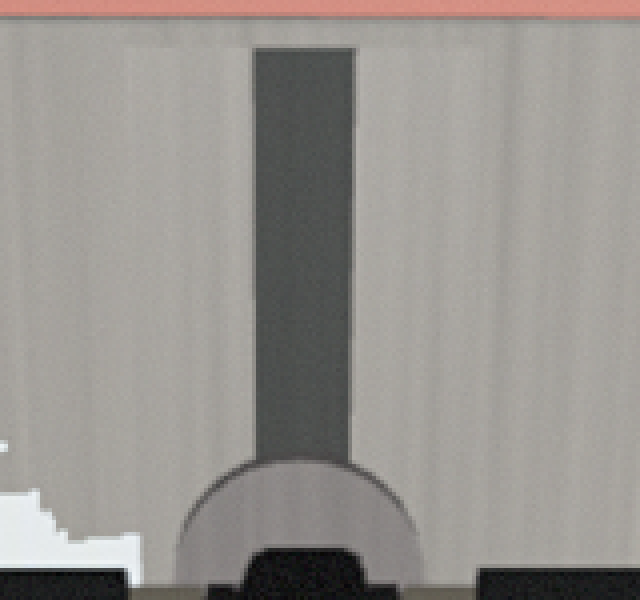

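Emit:
apply_moves --deltas "0.03 0 0.3 0; 0 0 0.3 0; 0 0 0.3 0; 0 0 0.2 0; 0 0 0.2 0; 0 0 0 0; 0 0 0 0"

```text
t: 11.02
eef_pos: [0.5163, 0.1243, 0.1486]
ee_rot: [3.142, 0.0, 3.031]
force: [0.6, 0.6, -0.4]
width: 0.016
```

Emit:
apply_moves --deltas "0 0 0.2 0; 0 0 0.1 0; 0 0 0.1 0; 0 0 0 0; 0 0 0 0"

```text
t: 11.65
eef_pos: [0.5163, 0.1243, 0.1446]
ee_rot: [3.142, -0.0, 3.031]
force: [0.6, -0.1, -1.4]
width: 0.0155
```

```bash
python3 - <<'E'
from h import *
d=grab('wrist','w7.png');s=readout.get_state();print(s['t'],s['eef_pos'],s['ee_rot'],s['force'],s['moment'])
cv2.imwrite('pics/w7c.png',cv2.resize(cv2.cvtColor(d['image'],cv2.COLOR_RGB2BGR)[130:280,240:400],(640,600),interpolation=3))
d=grab('side');im=cv2.cvtColor(d['image'],cv2.COLOR_RGB2BGR)
cv2.imwrite('pics/s7c.png',cv2.resize(im[160:260,240:350],(660,600),interpolation=3))
E
```

```text
11.7 [0.51632453 0.12430246 0.14460077] [3.14156065e+00 4.49688848e-05 3.03056031e+00] [ 0.54120565  0.09643771 -1.84067275] [ 0.09856679 -0.09992638  0.00967168]
```

View pics/s7c.png

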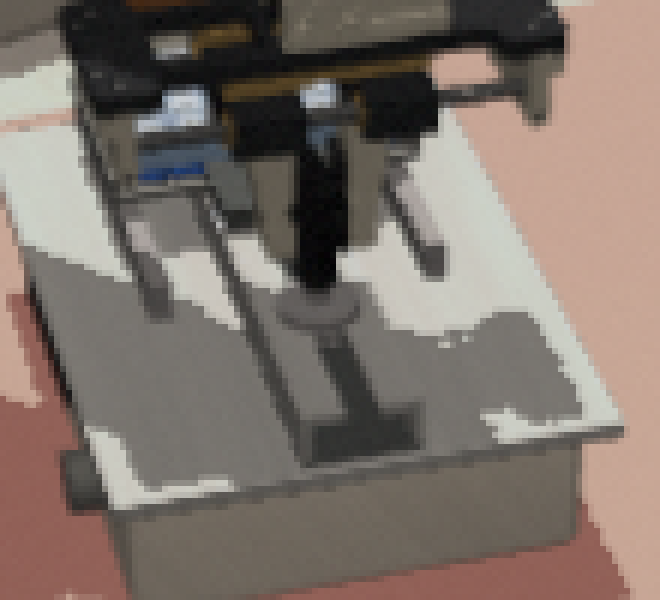

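Emit:
apply_moves --deltas "0 0 0.05 0; 0 0 0.05 0; 0 0 0 0; 0 0 0 0"

```text
t: 12.25
eef_pos: [0.5164, 0.1243, 0.1436]
ee_rot: [3.142, 0.0, 3.031]
force: [0.7, 0.2, -0.8]
width: 0.0162
```

Emit:
apply_moves --deltas "0 0 0.05 0; 0 0 0.05 0; 0 0 0 0; 0 0 0 0"

```text
t: 12.75
eef_pos: [0.5167, 0.1244, 0.143]
ee_rot: [3.141, 0.001, 3.031]
force: [-0.2, -0.4, 4.2]
width: 0.016
```

Emit:
apply_moves --deltas "0 0 -0.07 0; 0 0.5 0 0; 0 0.8 0 0; 0 0.8 0 0; 0 0.8 0 0; 0 0.8 0 0; 0 0.5 0 0; 0 0 0 0; 0 0 0 0"

```text
t: 13.88
eef_pos: [0.5209, 0.166, 0.1433]
ee_rot: [-3.141, -0.0, 3.031]
force: [0.4, -2.6, 5.6]
width: 0.0156
```

```bash
python3 - <<'E'
from h import *
d=grab('wrist','w8.png');s=readout.get_state();print(s['t'],s['eef_pos'],s['ee_rot'],s['force'],s['moment'])
cv2.imwrite('pics/w8c.png',cv2.resize(cv2.cvtColor(d['image'],cv2.COLOR_RGB2BGR)[130:280,240:400],(640,600),interpolation=3))
E
```

```text
13.925 [0.52092165 0.16599296 0.1432955 ] [-3.14095354e+00 -1.18715284e-04  3.03079390e+00] [-0.80508674 -2.76777445  4.92990922] [-0.91867164 -0.16790877 -0.00976801]
```

View pics/w8c.png

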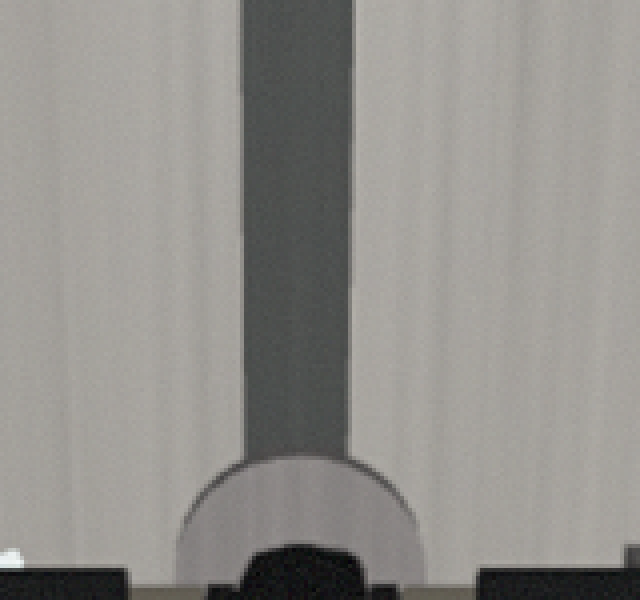

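Emit:
apply_moves --deltas "0 0 -0.05 0; 0 0 -0.05 0; 0 0 0 0; 0 0 0 0"

```text
t: 14.42
eef_pos: [0.5206, 0.1661, 0.1438]
ee_rot: [-3.141, -0.001, 3.031]
force: [0.2, 0.8, -1.8]
width: 0.0162
```

```bash
python3 - <<'E'
from h import *
d=grab('top');im=cv2.cvtColor(d['image'],cv2.COLOR_RGB2BGR)
d=grab('side');im=cv2.cvtColor(d['image'],cv2.COLOR_RGB2BGR)
cv2.imwrite('pics/s8c.png',cv2.resize(im[150:250,230:340],(660,600),interpolation=3))
s=readout.get_state();print(s['t'],s['eef_pos'],s['ee_rot'],s['force'],s['moment'])
E
```

```text
14.525 [0.52071407 0.16604865 0.14394406] [-3.14137605e+00 -5.40029121e-04  3.03059378e+00] [ 0.58408048 -0.14063679 -1.96989946] [ 0.08711098 -0.04463155 -0.00520938]
```

View pics/s8c.png

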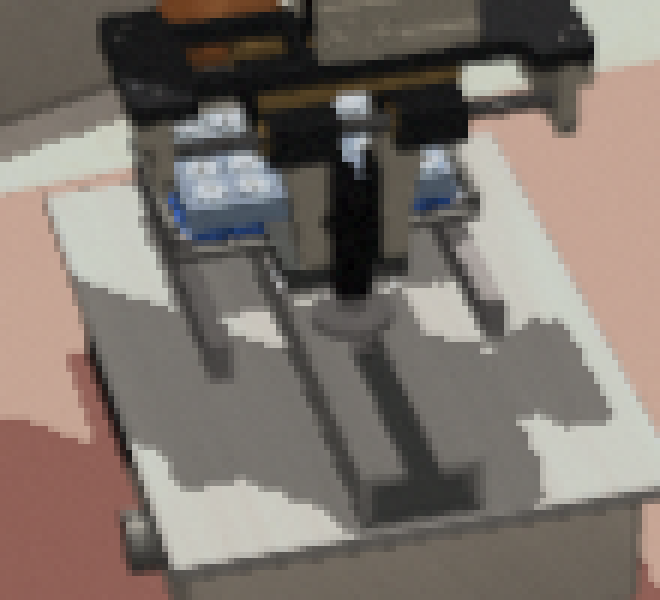

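Emit:
apply_moves --deltas "0 0.3 0 0; 0 0.2 0 0; 0 0.1 0 0; 0 0.1 0 0; 0 0.1 0 0; 0 0 0 0; 0 0 0 0"

```text
t: 15.4
eef_pos: [0.5218, 0.1739, 0.1442]
ee_rot: [-3.141, -0.0, 3.031]
force: [0.4, -1.4, -1.8]
width: 0.0157
```

Emit:
apply_moves --deltas "0 0.1 0 0; 0 0.1 0 0; 0 0.1 0 0; 0 0.1 0 0; 0 0 0 0; 0 0 0 0"

```text
t: 16.15
eef_pos: [0.5223, 0.1778, 0.1446]
ee_rot: [-3.141, 0.0, 3.031]
force: [-0.7, -4.9, 4.6]
width: 0.0156
```

Emit:
apply_moves --deltas "0 0 0 0; 0 0 0 0" --squeeze 60

```text
t: 16.4
eef_pos: [0.5223, 0.1775, 0.1445]
ee_rot: [-3.141, 0.0, 3.031]
force: [-1.0, -5.7, 5.3]
width: 0.0151
```

```bash
python3 - <<'E'
from h import *
d=grab('wrist','w9.png')
s=readout.get_state();print(s['t'],s['eef_pos'],s['ee_rot'],s['force'],s['moment'],s['width'])
cv2.imwrite('pics/w9c.png',cv2.resize(cv2.cvtColor(d['image'],cv2.COLOR_RGB2BGR)[200:400,210:430],(660,600),interpolation=3))
E
```

```text
16.45 [0.52232713 0.17750458 0.14448185] [-3.14091035e+00  1.39789503e-04  3.03070353e+00] [-1.2564414  -6.7701316   5.67934719] [-2.26767211  0.30430905  0.06219193] 0.014691019064944816
```

View pics/w9c.png

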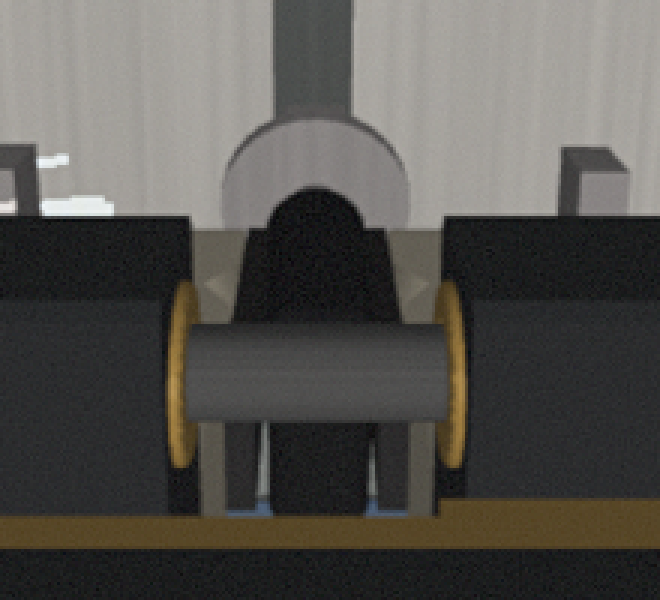

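Emit:
apply_moves --deltas "0 0.1 -0.05 0; 0 0.1 0 0; 0 0.1 0 0; 0 0.1 0 0; 0 0.1 0 0; 0 0.1 0 0; 0 0.1 0 0; 0 0.1 0 0; 0 0 0 0"

```text
t: 17.58
eef_pos: [0.5232, 0.1855, 0.1447]
ee_rot: [-3.141, -0.0, 3.031]
force: [-0.2, -5.7, 2.9]
width: 0.015
```

Emit:
apply_moves --deltas "0 0.05 0 0; 0 0.05 0 0; 0 0 0 0"

```text
t: 17.95
eef_pos: [0.5233, 0.1864, 0.1447]
ee_rot: [-3.141, -0.0, 3.031]
force: [-0.3, -5.4, 2.1]
width: 0.015
```

Emit:
apply_moves --deltas "0 0.05 0 0; 0 0.05 0 0; 0 0 0 0"

```text
t: 18.32
eef_pos: [0.5234, 0.1874, 0.1447]
ee_rot: [-3.141, -0.0, 3.031]
force: [0.2, -6.0, 2.7]
width: 0.0146
```

Emit:
apply_moves --deltas "0 0.05 0 0; 0 0.05 0 0; 0 0 0 0"

```text
t: 18.7
eef_pos: [0.5235, 0.1884, 0.1447]
ee_rot: [-3.141, -0.0, 3.031]
force: [0.2, -6.1, 2.3]
width: 0.0152
```

Emit:
apply_moves --deltas "0 0.05 0 0; 0 0.05 0 0; 0 0 0 0"

```text
t: 19.08
eef_pos: [0.5236, 0.1893, 0.1447]
ee_rot: [-3.141, -0.0, 3.031]
force: [-0.4, -6.3, 3.2]
width: 0.0149
```

Emit:
apply_moves --deltas "0 0.05 0 0; 0 0.05 0 0; 0 0 0 0"

```text
t: 19.45
eef_pos: [0.5237, 0.1904, 0.1448]
ee_rot: [-3.141, -0.0, 3.031]
force: [1.2, -7.0, 4.1]
width: 0.0151
```

Emit:
apply_moves --deltas "0 0.05 0 0; 0 0.05 0 0; 0 0 0 0"

```text
t: 19.82
eef_pos: [0.5238, 0.1913, 0.1447]
ee_rot: [-3.141, -0.0, 3.03]
force: [0.2, -5.6, 2.9]
width: 0.0146
```

Emit:
apply_moves --deltas "0 0.05 0 0; 0 0.05 0 0; 0 0 0 0"

```text
t: 20.2
eef_pos: [0.5239, 0.1923, 0.1448]
ee_rot: [-3.141, -0.0, 3.031]
force: [0.5, -5.7, 3.6]
width: 0.015
```

Emit:
apply_moves --deltas "0 0.05 0 0; 0 0.05 0 0; 0 0 0 0"

```text
t: 20.58
eef_pos: [0.5241, 0.1931, 0.1448]
ee_rot: [-3.14, -0.0, 3.031]
force: [-1.1, -7.4, 3.9]
width: 0.0148
```

```bash
python3 - <<'E'
from h import *
d=grab('wrist','w10.png')
s=readout.get_state();print(s['t'],s['eef_pos'],s['ee_rot'],s['force'],s['moment'],s['width'])
a=cv2.resize(cv2.cvtColor(d['image'],cv2.COLOR_RGB2BGR)[200:400,210:430],(400,364),interpolation=3)
d=grab('side');b=cv2.resize(cv2.cvtColor(d['image'],cv2.COLOR_RGB2BGR)[150:250,230:340],(400,364),interpolation=3)
cv2.imwrite('pics/c10.png',np.hstack([a,b]))
E
```

```text
20.625 [0.52404823 0.19311679 0.14484427] [-3.14045164e+00 -6.51598359e-05  3.03053645e+00] [ 0.12478691 -5.99508704  4.67977049] [-2.65396699  0.05675228 -0.06103069] 0.015160225751417882
```

View pics/c10.png

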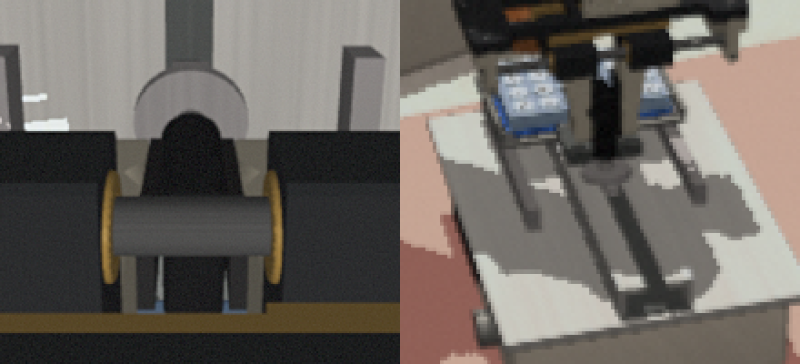

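```bash
cat > car.py <<'E'
from h import *
from scipy.optimize import minimize
ref=cv2.GaussianBlur(cv2.imread('pics/side1.png',0),(0,0),.7).astype(np.float32)
def meas():
    d=grab('side');g=cv2.GaussianBlur(cv2.cvtColor(d['image'],cv2.COLOR_RGB2GRAY),(0,0),.7).astype(np.float32)
    cv2.imwrite('pics/side_now.png',cv2.cvtColor(d['image'],cv2.COLOR_RGB2BGR))
    yh=np.array([.1115,.9938,0]);c=np.array([.51+.03*0,.25,.13])
    # known direction of motion in px per mm near plate left
    b=np.array([.50,.27,.13]);du=(w2px(d,b+yh*.01)-w2px(d,b))/10
    for (x0,x1,y0,y1) in [(252,270,170,188),(252,264,170,190)]:
        yy,xx=np.mgrid[y0:y1,x0:x1].astype(np.float32);cur=g[y0:y1,x0:x1]
        best=[]
        for mm in np.arange(-3,20,.25):
            R=cv2.remap(ref,xx-np.float32(du[0]*mm),yy-np.float32(du[1]*mm),1)
            best.append((np.corrcoef(R.ravel(),cur.ravel())[0,1],mm))
        print(du,max(best), sorted(best)[-4:])
meas()
E
python3 car.py
```

```text
[-0.07998248 -0.18409413] (np.float64(0.9204064513481979), np.float64(15.25)) [(np.float64(0.9200013679099568), np.float64(14.75)), (np.float64(0.9201465487002601), np.float64(15.75)), (np.float64(0.920392558170764), np.float64(15.0)), (np.float64(0.9204064513481979), np.float64(15.25))]
[-0.07998248 -0.18409413] (np.float64(0.8958650268075955), np.float64(17.75)) [(np.float64(0.8949552223446438), np.float64(17.25)), (np.float64(0.8951349771288769), np.float64(18.0)), (np.float64(0.8952813466972657), np.float64(18.5)), (np.float64(0.8958650268075955), np.float64(17.75))]
```

Emit:
apply_moves --deltas "0 -0.2 0 0; 0 -0.3 0 0; 0 -0.4 0 0; 0 -0.4 0 0; 0 -0.4 0 0; 0 -0.4 0 0; 0 -0.2 0 0; 0 0 0.05 0; 0 0 0.05 0; 0 0 0 0"

```text
t: 21.98
eef_pos: [0.5215, 0.1712, 0.1437]
ee_rot: [3.141, 0.0, 3.031]
force: [-0.2, 0.1, -1.9]
width: 0.015
```

```bash
python3 - <<'E'
from h import *
d=grab('wrist','w11.png')
s=readout.get_state();print(s['t'],s['eef_pos'],s['ee_rot'],s['force'],s['moment'],s['width'])
a=cv2.resize(cv2.cvtColor(d['image'],cv2.COLOR_RGB2BGR)[200:400,210:430],(400,364),interpolation=3)
d=grab('side');b=cv2.resize(cv2.cvtColor(d['image'],cv2.COLOR_RGB2BGR)[150:250,230:340],(400,364),interpolation=3)
cv2.imwrite('pics/c11.png',np.hstack([a,b]))
E
```

```text
22.025 [0.52148254 0.17110529 0.14369493] [-3.14158354e+00 -6.77142638e-05  3.03073612e+00] [ 0.05521947 -0.82239788 -2.36535207] [ 0.12277953 -0.02750404 -0.05195017] 0.015266873676986044
```

View pics/c11.png

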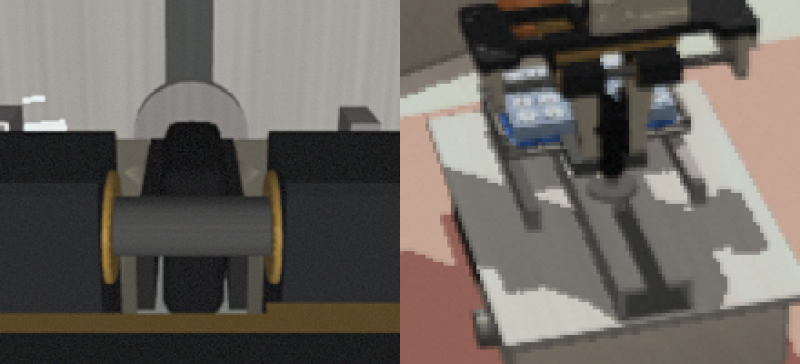

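Emit:
apply_moves --deltas "0 0 0.06 0; 0 0 0 0"

```text
t: 22.32
eef_pos: [0.5216, 0.171, 0.1434]
ee_rot: [3.142, 0.0, 3.031]
force: [-0.1, -0.0, 2.1]
width: 0.0148
```

Emit:
apply_moves --deltas "0 0 0 0; 0 0 0 0; 0 0 0 0; 0 0 0 0" --gripper -0.7

```text
t: 22.82
eef_pos: [0.5215, 0.171, 0.1432]
ee_rot: [3.142, 0.0, 3.031]
force: [0.4, 0.7, 0.0]
width: 0.0496
```

Emit:
apply_moves --deltas "0 0 0 -0.1745; 0 0 0 -0.1745; 0 0 0 -0.1745; 0 0 0 -0.1745; 0 0 0 -0.1745; 0 0 0 -0.1745; 0 0 0 -0.1745; 0 0 0 -0.1745; 0 0 0 -0.175; 0 0 0 0"

```text
t: 24.08
eef_pos: [0.5215, 0.171, 0.1432]
ee_rot: [-3.142, -0.0, -1.683]
force: [-0.1, 0.3, -0.4]
width: 0.0747
```

```bash
python3 - <<'E'
from h import *
d=grab('wrist','w12.png')
s=readout.get_state();print(s['t'],s['eef_pos'],s['ee_rot'],s['q'],s['force'],s['moment'],s['width'])
d=grab('side');b=cv2.resize(cv2.cvtColor(d['image'],cv2.COLOR_RGB2BGR)[150:250,230:340],(660,600),interpolation=3)
cv2.imwrite('pics/c12.png',b)
E
```

```text
24.125 [0.52148422 0.17098692 0.14315329] [ 3.14157308e+00 -2.65309670e-05 -1.68546617e+00] [ 6.73868682e-01  2.23416406e-01 -3.83096221e-01  5.85892281e-06
 -9.64316319e-01  7.82254462e-01] [-0.67838704  0.82283964  0.17108487] [-0.02839072  0.04113544  0.01526241] 0.0742922700368671
```

View pics/c12.png

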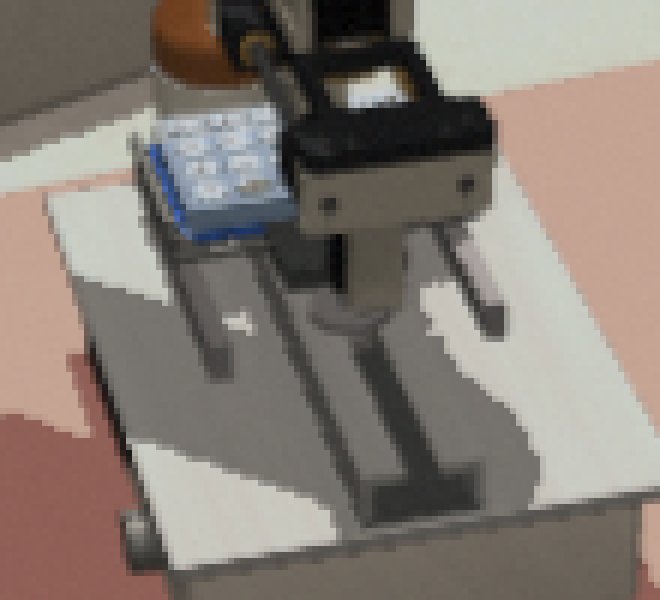

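View pics/w12.png

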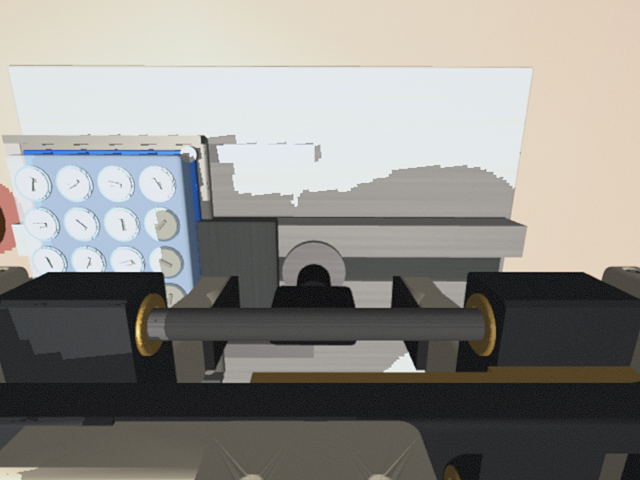

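Emit:
apply_moves --deltas "0 0 0 0; 0 0 0 0; 0 0 0 0; 0 0 0 0; 0 0 0 0" --gripper 1 --squeeze 40

```text
t: 24.8
eef_pos: [0.5215, 0.171, 0.1432]
ee_rot: [-3.142, 0.0, -1.682]
force: [0.5, 0.6, -0.3]
width: 0.0358
```

```bash
cat > jaw.py <<'E'
from h import *
import sys
d=grab('wrist',sys.argv[1])
g=cv2.cvtColor(d['image'],cv2.COLOR_RGB2GRAY).astype(float)
s=readout.get_state();print(s['t'],s['eef_pos'],s['ee_rot'],s['force'],s['moment'],s['width'])
c=np.array([.527,.193]);yh=np.array([.1115,.9938])
# jaw top edge along rows 224..240 : strongest dark->light step
for v in (224,230,236,242):
    row=g[v-1:v+2,200:420].mean(0);gr=np.gradient(cv2.GaussianBlur(row[None],(0,0),1)[0]);k=np.argmax(gr)
    p=px2plane(d,200+k,v,.1235)[:2];print(v,200+k,'jaw y mm',round((p-c)@yh*1e3,2))
E
python3 jaw.py w13.png
```

```text
24.85 [0.52153414 0.17100032 0.14315147] [-3.14154428e+00  3.72339483e-05 -1.68172907e+00] [-0.80211688  1.24567866  0.11796597] [ 0.09938477 -0.07683594 -0.03793436] 0.03610170415335927
224 278 jaw y mm -4.57
230 278 jaw y mm -4.48
236 278 jaw y mm -4.39
242 278 jaw y mm -4.3
```

View pics/w13.png

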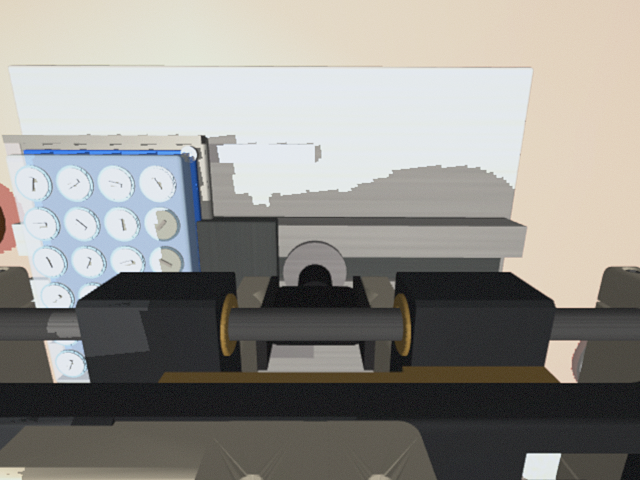

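Emit:
apply_moves --deltas "0 0 -0.08 0; -0.15 0 0 0; -0.2 0 0 0; -0.2 0 0 0; -0.2 0 0 0; -0.2 0 0 0; -0.15 0 0 0; -0.1 0 0 0; 0 0 0 0"

```text
t: 25.98
eef_pos: [0.5227, 0.1829, 0.1439]
ee_rot: [3.141, -0.0, -1.682]
force: [0.9, -3.2, -1.5]
width: 0.0357
```

Emit:
apply_moves --deltas "-0.05 0 0 0; -0.05 0 0 0; 0 0 0 0"

```text
t: 26.35
eef_pos: [0.5228, 0.1839, 0.1439]
ee_rot: [3.141, -0.0, -1.682]
force: [0.1, -3.8, -2.9]
width: 0.0358
```

```bash
python3 jaw.py w14.png
```

```text
26.4 [0.52281983 0.18384586 0.1438733 ] [ 3.14137357e+00 -1.42206655e-04 -1.68163166e+00] [-0.07138419 -4.70885359 -2.34079344] [-1.66284864  0.10299755  0.00243896] 0.03553658230462226
224 283 jaw y mm 5.78
230 283 jaw y mm 5.86
236 283 jaw y mm 5.93
242 283 jaw y mm 6.01
```

Emit:
apply_moves --deltas "-0.1 0 0 0; -0.1 0 0 0; -0.1 0 0 0; -0.05 0 0 0; 0 0 0 0"

```text
t: 27.02
eef_pos: [0.5232, 0.1874, 0.1439]
ee_rot: [3.141, -0.0, -1.682]
force: [-0.3, -4.6, -2.6]
width: 0.0358
```

Emit:
apply_moves --deltas "-0.05 0 0 0; -0.03 0 0 0; 0 0 0 0"

```text
t: 27.4
eef_pos: [0.5234, 0.1881, 0.1439]
ee_rot: [3.141, -0.0, -1.682]
force: [-1.2, -3.6, -2.5]
width: 0.0358
```

Emit:
apply_moves --deltas "-0.03 0 0 0; -0.03 0 0 0; 0 0 0 0"

```text
t: 27.78
eef_pos: [0.5234, 0.1887, 0.1439]
ee_rot: [3.141, -0.0, -1.682]
force: [-0.1, -5.3, -2.3]
width: 0.0357
```

Emit:
apply_moves --deltas "-0.03 0 0 0; -0.03 0 0 0; 0 0 0 0"

```text
t: 28.15
eef_pos: [0.5234, 0.1888, 0.1439]
ee_rot: [3.141, -0.001, -1.682]
force: [-0.2, -6.8, -2.8]
width: 0.0359
```

Emit:
apply_moves --deltas "-0.03 0 0 0; -0.03 0 0 0; 0 0 0 0"

```text
t: 28.52
eef_pos: [0.5234, 0.1889, 0.1439]
ee_rot: [3.141, -0.002, -1.682]
force: [-0.0, -8.5, -2.0]
width: 0.0356
```

```bash
python3 jaw.py w15.png
```

```text
28.575 [0.52338729 0.18891316 0.14391806] [ 3.14105653e+00 -1.74339111e-03 -1.68176805e+00] [-0.33325756 -8.85088116 -1.87883871] [-3.45589865  0.07940571  0.01533617] 0.035668624744285414
224 283 jaw y mm 10.83
230 283 jaw y mm 10.91
236 283 jaw y mm 10.99
242 283 jaw y mm 11.06
```

Emit:
apply_moves --deltas "0 0 0.1 0; 0 0 0.1 0; 0 0 0.1 0; 0 0 0.1 0; 0 0 0.1 0; 0 0 0 0; 0 0 0 0"

```text
t: 29.45
eef_pos: [0.5236, 0.189, 0.1402]
ee_rot: [-3.141, -0.001, -1.681]
force: [-3.6, -8.6, 7.9]
width: 0.0354
```

Emit:
apply_moves --deltas "0 0 0.1 0; 0 0 0.05 0; 0 0 0 0; 0 0 0 0"

```text
t: 29.95
eef_pos: [0.5236, 0.189, 0.1389]
ee_rot: [-3.141, -0.001, -1.681]
force: [-4.1, -8.5, 9.4]
width: 0.0359
```

```bash
python3 jaw.py w16.png
```

```text
30.0 [0.52363212 0.18896564 0.13887322] [-3.14108035e+00 -1.38675900e-03 -1.68121898e+00] [-4.85199063 -9.00985192  9.2236328 ] [-3.6665483   1.71618991  0.00456106] 0.03648270791457227
224 283 jaw y mm 10.47
230 282 jaw y mm 11.06
236 283 jaw y mm 10.62
242 283 jaw y mm 10.69
```

View pics/w16.png

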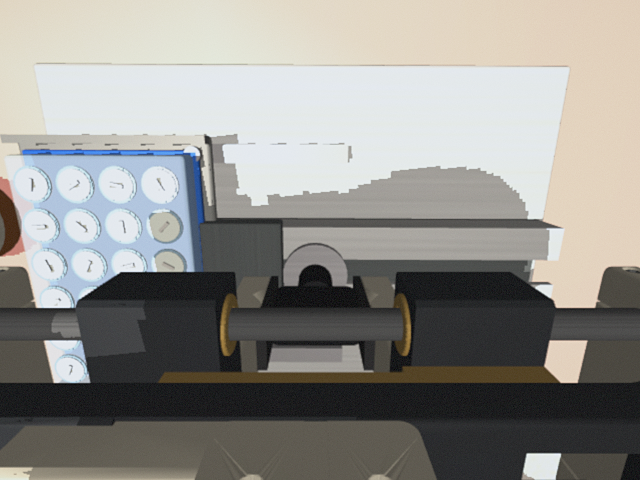

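Emit:
apply_moves --deltas "0 0 0 0.1; 0 0 0 0.1; 0 0 0 0.1; 0 0 0 0"

```text
t: 30.5
eef_pos: [0.5237, 0.1892, 0.1389]
ee_rot: [-3.141, -0.001, -1.983]
force: [-3.9, -8.7, 7.6]
width: 0.0358
```

Emit:
apply_moves --deltas "0 0 0 0.15; 0 0 0 0.15; 0 0 0 0.15; 0 0 0 0.15; 0 0 0 0.15; 0 0 0 0.15; 0 0 0 0.15; 0 0 0 0.15; 0 0 0 0.07; 0 0 0 0"

```text
t: 31.75
eef_pos: [0.5242, 0.1899, 0.1392]
ee_rot: [3.141, 0.002, 3.031]
force: [-2.3, -6.2, 8.5]
width: 0.0358
```

```bash
python3 - <<'E'
from h import *
d=grab('wrist','w17.png')
s=readout.get_state();print(s['t'],s['eef_pos'],s['ee_rot'],s['q'],s['force'],s['moment'],s['width'])
a=cv2.resize(cv2.cvtColor(d['image'],cv2.COLOR_RGB2BGR)[200:400,210:430],(400,364),interpolation=3)
d=grab('side');b=cv2.resize(cv2.cvtColor(d['image'],cv2.COLOR_RGB2BGR)[150:250,230:340],(400,364),interpolation=3)
cv2.imwrite('pics/c17.png',np.hstack([a,b]))
E
```

```text
31.8 [0.5242511  0.18991    0.13914124] [3.14122429e+00 1.73287257e-03 3.03188028e+00] [ 0.69942141  0.24022786 -0.37122897  0.00122235 -0.95787737 -0.8098359 ] [-3.25624907 -6.46187833  9.02056027] [-2.47234746  1.44399077 -0.01170186] 0.03604288335511025
```

View pics/c17.png

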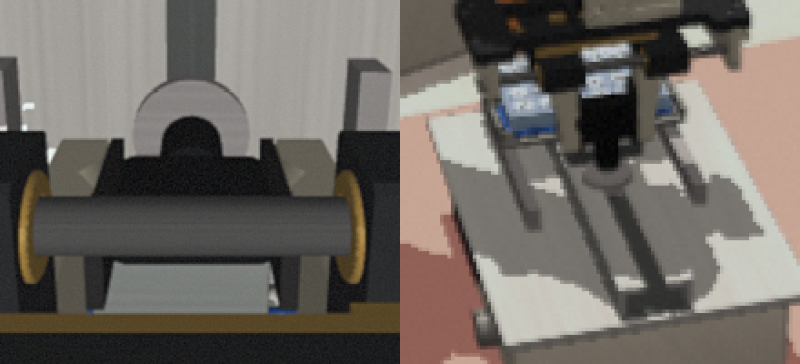

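Emit:
apply_moves --deltas "0 0.04 0 0; 0 0.04 0 0; 0 0 0 0"

```text
t: 32.22
eef_pos: [0.5243, 0.1901, 0.1391]
ee_rot: [-3.141, 0.002, 3.032]
force: [-2.6, -8.4, 8.9]
width: 0.0358
```

Emit:
apply_moves --deltas "0 0 0 0; 0 0 0 0; 0 0 0 0; 0 0 0 0; 0 0 0 0" --gripper -0.4

```text
t: 32.85
eef_pos: [0.5237, 0.1909, 0.1374]
ee_rot: [3.142, 0.0, 3.032]
force: [0.6, 0.0, 0.2]
width: 0.0615
```

```bash
python3 - <<'E'
from h import *
d=grab('wrist','w18.png')
s=readout.get_state();print(s['t'],s['eef_pos'],s['ee_rot'],s['q'],s['force'],s['moment'],s['width'])
a=cv2.resize(cv2.cvtColor(d['image'],cv2.COLOR_RGB2BGR)[200:400,210:430],(400,364),interpolation=3)
d=grab('side');b=cv2.resize(cv2.cvtColor(d['image'],cv2.COLOR_RGB2BGR)[150:250,230:340],(400,364),interpolation=3)
cv2.imwrite('pics/c18.png',np.hstack([a,b]))
E
```

```text
32.9 [0.5236924  0.19086093 0.13737779] [ 3.14158681e+00 -6.43185269e-05  3.03167418e+00] [ 7.00740194e-01  2.42766508e-01 -3.71844281e-01 -6.19789325e-05
 -9.56225623e-01 -8.10622928e-01] [-0.79573292  0.66515249  0.309017  ] [ 0.09553499 -0.1155615   0.01951279] 0.06157540207987571
```

View pics/c18.png

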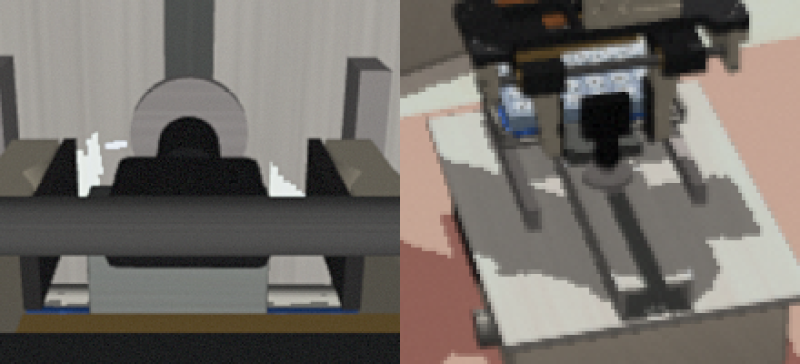

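Emit:
apply_moves --deltas "0 0 -0.3 0; 0 0 -1 0; 0 0 -3 0; 0 0 -4 0; 0 0 -1.7 -0.17; 0 0 0 -0.18; 0 0 0 -0.18; 0 0 0 -0.18; 0 0 0 -0.18"

```text
t: 34.08
eef_pos: [0.5238, 0.1907, 0.2384]
ee_rot: [-3.141, 0.001, -2.356]
force: [-0.0, 0.2, 0.0]
width: 0.0612
```

Emit:
apply_moves --deltas "0 0 0 -0.18; 0 0 0 -0.18; 0 0 0 -0.18; 0 0 0 -0.14; 0 -1.5 0 0; 0 -1.5 0 0; 0 0 0 0; 0 0 0 0; 0 0 0 0"

```text
t: 35.2
eef_pos: [0.5534, 0.1874, 0.2375]
ee_rot: [3.142, -0.0, -1.682]
force: [0.2, 0.8, 0.4]
width: 0.0612
```

```bash
python3 jaw.py w19.png; python3 - <<'E'
from h import *
d=grab('side','s19.png');b=cv2.resize(cv2.cvtColor(d['image'],cv2.COLOR_RGB2BGR)[150:250,230:340],(660,600),interpolation=3)
cv2.imwrite('pics/c19.png',b);grab('top','t19.png')
E
```

```text
35.25 [0.55331579 0.18741459 0.23747338] [ 3.14149358e+00 -1.24562885e-05 -1.68181562e+00] [ 0.56595503 -0.57436687 -0.60838127] [-0.03056171  0.0015632   0.04795328] 0.061195934040417684
224 254 jaw y mm 44.6
230 214 jaw y mm 76.89
236 296 jaw y mm 11.23
242 296 jaw y mm 11.3
```

View pics/w19.png

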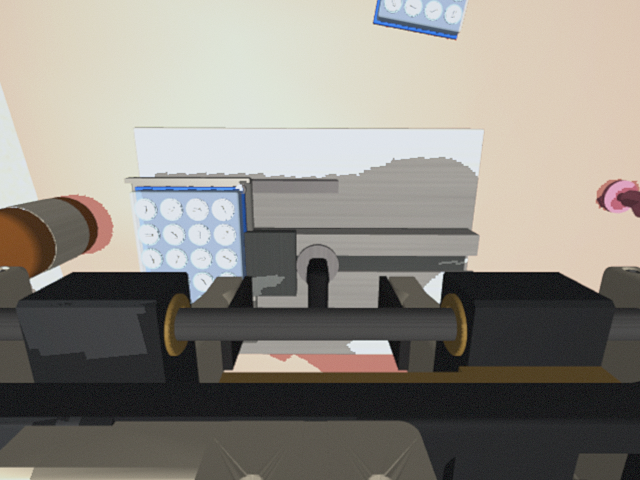

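View pics/c19.png

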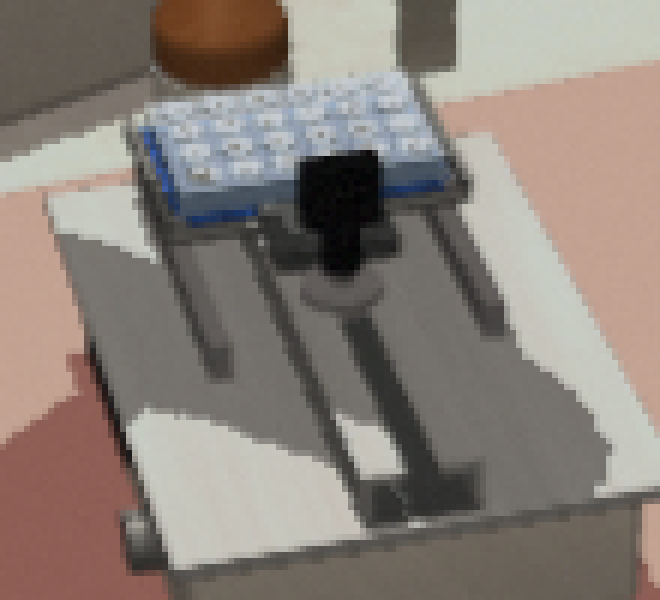

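```bash
python3 -c "
from h import *
print(job.job_done()); print(readout.get_state()['t'])"
```

```text
the job is handed in; nothing more can be done
None
the job is handed in; nothing more can be done
```

The nut now holds the carriage home, the gripper is clear of everything, and I handed the job in at about 35 s of the 58 s allowed.

**How it went**
- I took the black bar-grip nut from the holder, leaving the round-knob screw and the green and pink look-alikes alone. I found the slot line with the wrist camera and lowered the head into it.
- **First push:** with the pads on the bar's flat sides, the nut tilted in the grip under about 6 N. I slid back and let the carriage return, then stood the nut on its collar and regripped it across the bar's ends.
- **Second push:** this was stiff. The tool stalled and the force climbed from about 5 N to 9 N, which I took as the hard stop.
- **Press, turn, release:** I pressed the nut down about 4 mm and gave it a quarter turn. After a small push to confirm the stop, I let go while it was pressed and backed off.

**Last checks**
- **Carriage:** after release the jaw reads about 11.2 mm in the shaker frame. It read about 10.9 mm on the stop and -4.5 mm at the start, so it moved about 15 mm and has not sprung back.
- **Nut:** the pictures show it upright, with its bar across the slot and its collar against the jaw. I could not see the head under the lips; that rests on the free turn and on the carriage staying put.
- **Forces:** readings at the end of each move never passed about 14 N in total. I did not log the force within moves.
- **Bystanders:** none showed as moved in the views I looked at. I saved a last overhead picture but did not check it.

**What disagreed:** a side-camera estimate during the first push gave 15 to 18 mm, depending on the image patch. It was too coarse to rely on, so I used the wrist view and the stop force instead.

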